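# Open and air the post-cure unit

## Task

Open the curing unit to air: first slide the thumb latch on its sloped front fully to the right, away from the black cover, so that the cover springs open. Then, on the separate switch pod, flip up the hinged guard until it stays up by itself, press the push switch beneath it right down to start the extraction fan, and let go. Leave the cover and the guard open and do not knock or shift the other things on the bench.

Things in the scene. Friction and masses are not known exactly. Their poses are not given: they have to be found in the camera images.
- cure_unit: fixed grey box 200 deep x 240 wide x 145 high; origin at the centre of its underside; x points to its back, y to its left as seen from its front, z up; at yaw 0 the front faces the robot. Its aluminium front deck slopes 30 deg, from 70 high at the front edge (x=-100) to 145 high; the deck's outward normal leans 30 deg from vertical towards the front
- shield_edge (a point): middle of the free edge of the amber shield plate, 240 wide, which stands out 85 square to the deck across its upper end, 72 up the slope from the latch. A gripper coming straight down on the latch would strike it: come in about along the deck's normal, tool tilted 20 to 35 deg
- latch_grip (a point): on the latch's thumb rib, a steel block 14 wide (y) x 30 (up the slope), reaching to 35 above the deck, on a 60x36x6 slider; this point is 24 above the deck. Its frame is the deck's: x up the slope, y to the unit's left, z out of the deck. The cover, 9 above the deck, begins 42 to the left (+y) of this point; the deck ends 56 to its right
- latch (a joint): slide of the latch, m: 0 = locked (may start up to 0.004), grows as it slides along -y of latch_grip, that is to the unit's right; 0.026 = end stop. The cover is freed at about 0.015. It needs about 2 to 4 N and stays where it is left
- cover_edge (a point): on the outer face of the black chamber cover (104 up the slope x 125 wide x 8), near its free right edge, 120 from the hinge. The hinge runs up the slope along the cover's left edge
- cover (a joint): hinge of the cover, rad: 0 = shut, 1.8 = fully open. A spring opens it within about 2 s once the latch is off, if nothing is in its way; it swings outwards and to the unit's left and stays open
- switch_pod: fixed grey block, 105 deep x 100 wide x 70 high, with a switch and its dark steel guard on top; origin on the table under it, x to its back, y to its left, z up; front face at x=-50, base plate to x=-58; at yaw 0 the front faces the robot
- guard_hinge (a point): middle of the guard's hinge line, which runs along the pod's y at the back of its top, 70 above the table; frame as the pod's
- guard_tab (a point): grip point on the guard's tab, a tongue 26 wide (along y), 50 long and 8 thick sticking out in front of the pod; with the guard shut this point is 115 in front of the hinge (-x) and 26 above it, 28 in front of the guard's box and 21 in from the tab's end. The box is 87 long x 66 wide x 31 high and covers the switch. The frame turns with the guard
- guard (a joint): hinge of the guard, rad: 0 = shut, grows as its front rises about +y of the pod, 1.95 = stop, leaning back. It weighs 50 to 80 g, falls shut below about 1.1 and falls back to its stop and stays above about 1.3
- fan_switch_top (a point): centre of the top of the round push switch, 32 dia, 88 above the table, 47 in front of the guard's hinge; pressed straight down
- fan_switch (a joint): travel of the switch, m: 0 = out, 0.006 = right down, which takes 4 N; springs back when let go
- wash_jar: bystander: closed jar, 60 dia x 75 high, behind the switch pod; origin at its underside
- bracket: bystander: grey printed bracket 60x45x34, in front of the cure unit; origin at its underside
- build_plate: bystander: aluminium build plate 85x130x26, in front of the switch pod; origin at its underside
- resin_bottle: bystander: black bottle, 72 dia x 190 high, at the far right; origin at its underside
- spirit_bottle: bystander: white bottle, 64 dia x 170 high, at the right; origin at its underside
- scraper: bystander: spatula lying at the left; origin at its underside
- tip_cup: bystander: white cup, 70 dia x 80 high, at the right; origin at its underside
Things that resemble listed ones, but are neither listed nor needed, are in the scene too. What is shaped like the switch_pod but green or pink is not meant.

How it is judged:
By the outcome, as a careful person would: the job done as asked, in the order asked, and still so for the second after the job is handed in, with the robot touching nothing.
It also fails if it takes over 58 s, if anything falls off the work surface, if the arm or the gripper's body presses on something with over 40 N, if the wrist force passes 120 N, or if a joint passes its speed limit or range.

## Robot

A 6-joint arm with a two-finger parallel gripper is mounted at the origin on the work surface. World frame = base frame: x ahead of the robot, y to its left, z up, the work surface at z = 0. Lengths are in m, angles in degrees, forces in N, time in s.
With the tool pointing down it reaches from about 0.375 to 0.975 m from the base axis. Payload 3.8 kg.
Tool frame: the origin (TCP) lies at the very end of the fingers, on their centre line; the grasp point (between the pads) lies 19 mm behind it; z points along the fingers, x is the direction in which the jaws open and shut, and the axes are right-handed (so a half turn about z gives the same grasp; the last joint's range is limited). The gripper opens to 85 mm and grips with 20 to 120 N. Pads are 22 mm wide; open, the fingers measure 114 mm over their backs; the gripper's body (76 mm by 85 mm) begins 54 mm behind the grasp point. The pads swing forward as they close: fully open they stand 13 mm farther back than shut.
Start: joints at [71.625, 15.12, 91.902, -0, 72.978, -2.114], TCP at [0.189, 0.648, 0.231] pointing down, gripper open.
Joint ranges: [-150.88, 150.88], [-54.13, 125.18], [17.81, 147.31], [-75.09, 255.09], [0, 152.58], [-146.25, 146.25]. Speed limits (degrees/s): [147.25, 147.25, 180, 180, 180, 180].

## Interface

Orientations are given as a 3x3 rotation matrix whose columns are the frame's x, y, z axes.
In Python, from bench import manip gives the robot as it stands. The module is installed in compiled form; this text tells all that it offers.
- The arm moves only by the tool play_rows, never from a script. Its argument "increments" is a list of rows, each a list of 5 numbers: the shift along the tool's x, y, z in mm, then the turn about the tool's z in degrees, then the opening in per cent of the stroke, from 0 (shut) to 100 (fully open). In form: [[x, y, z, twist, hand], ...]. A call has 1 to 12 rows; each row shifts and turns the commanded pose from where the row before left it, along the tool's axes as they then stand; what a row does not reach is not made up. A row lasts 1/8 s, in which the tool goes at most 62.5 mm and 10.7 degrees, less where a joint would pass 70% of its speed; a pose out of reach is approached as far as the arm can. A call is refused whole if a number of a shift passes 62.5 or a number of a turn 10.7, either way. A call with a gripper value outside its range is refused whole. The fingers move at their own pace and stop on an object; "newtons" is the grip in N (left out, the last holds). Time passes only in rows, so rows that do not move let the fingers close. It gives the time, the measured TCP pose, the force and the opening at its end, in the units of the state.
- manip.get_obs(): the state, without advancing time (a new reading comes with each control period).
- manip.snapshot(name): name is "side" or "top"; returns (picture, depth): 400x640x3 uint8, red, green, blue; 400x640 float32, m along the optical axis (not along the pixel's ray), 0 where there is no reading.
- manip.camera_params(name): a dict with "fx", "fy", "cx", "cy" (pixels), "k1" (the pictures are not rectified: a ray, as slopes to the right and down, at radius r is drawn at 1 + k1 r^2 times it, then the intrinsics apply), "R" (3x3) and "t" (3): a world point X has camera coordinates R X + t. Camera axes: x right, y down, z forward; pixel columns grow to the right and rows downward; lengths in m; the calibration is good to about 2 mm. A picture is of the moment at which its call begins. camera_params takes no time and is no camera call.
- manip.job_done(): hands the job in, once; it reports no verdict.
The state is a dict: "time_s": time; "joint_pos": joint angles; "dq": joint speeds; "joint_efforts": joint torques, N m; "tool_pos": TCP position; "ee_rot": TCP orientation; "ft_force": force on the tool from outside, world axes, zero at the start; "wrist_torque": the same for the moment, N m; "opening": finger opening in m.
Only numpy, scipy, OpenCV 4.12 (cv2) and the standard library are available. Lean on these libraries where they do the work, as an engineer would, in place of code of your own. Each camera call takes 0.05 s, during which the arm holds its last target. There are 200 camera calls.

## Working session

There is one attempt and no reset: what is moved stays moved. The work goes in short steps, Python scripts to look and compute and a tool call to move; the robot and the scene stay as the last step left them, time stands still between calls to the robot, and variables do not carry over. Pictures are saved under pics/ and viewed, about 8 in all and at most 12, crops included, and the job is handed in when it is done.

Besides the shell and the picture viewer there is one more tool, called after ">>>" by a JSON object that holds its "api" and its "payload", one argument or row to a line. play_rows: Moves the arm, as the interface text tells. Its arguments: {"type":"object","properties":{"increments":{"type":"array"},"newtons":{"type":"number"}},"required":["increments"]}

```bash
mkdir -p pics; cat > h.py <<'E'
import numpy as np, cv2
from bench import manip
def snap(n,tag):
    p,d=manip.snapshot(n); cv2.imwrite(f'pics/{tag}.png',p[:,:,::-1]); np.save(f'pics/{tag}.npy',d); return p,d
def cam(n):
    c=manip.camera_params(n); return c,np.array([[c['fx'],0,c['cx']],[0,c['fy'],c['cy']],[0,0,1]]),np.array(c['R']),np.array(c['t'])
def px2w(n,u,v,d):
    c,K,R,t=cam(n); u=np.atleast_1d(u).astype(float);v=np.atleast_1d(v).astype(float)
    xy=cv2.undistortPoints(np.stack([u,v],-1)[:,None],K,np.array([c['k1'],0,0,0.]))[:,0]
    P=np.c_[xy,np.ones(len(xy))]*np.asarray(d).reshape(-1,1)
    return (P-t)@R
def w2px(n,X):
    c,K,R,t=cam(n); return cv2.projectPoints(np.atleast_2d(X).astype(float),cv2.Rodrigues(R)[0],t,K,np.array([c['k1'],0,0,0.]))[0][:,0]
def cloud(n,d):
    v,u=np.mgrid[0:400,0:640]; return px2w(n,u.ravel(),v.ravel(),d.ravel()).reshape(400,640,3)
E
python3 - <<'E'
from h import *
for n in('side','top'):
    p,d=snap(n,n+'0'); c,K,R,t=cam(n); print(n,c['fx'],c['k1'],-R.T@t,R[2])
a=[cv2.imread(f'pics/{n}0.png') for n in('side','top')]
cv2.imwrite('pics/both0.png',np.vstack(a)[:, :])
print(manip.get_obs())
E
```

```text
side 415.6041002668315 -0.08730412429634828 [0.39029463 0.83763591 0.96328755] [ 0.12751752 -0.71474981 -0.68765688]
top 373.31261130710953 -0.07789933382577309 [ 0.37503153 -0.02338687  1.31298906] [ 0.1310099  -0.00207508 -0.99137889]
{'time_s': 0.1, 'joint_pos': array([ 7.16254523e+01,  1.51658509e+01,  9.19766581e+01, -1.14195617e-03,
        7.29792250e+01, -2.11148609e+00]), 'dq': array([ 0.00287783, -0.07973732, -0.16892466,  0.00049007,  0.04950932,
       -0.02616403]), 'joint_efforts': array([-4.89898830e-04, -5.16698527e+01, -3.68589628e+01, -9.18409387e-05,
        6.17245838e-03, -5.56993342e-06]), 'tool_pos': array([0.18878909, 0.64733334, 0.23004426]), 'ee_rot': array([[ 2.80041555e-01,  9.59987658e-01, -6.51663684e-04],
       [ 9.59985529e-01, -2.80042307e-01, -2.02234027e-03],
       [-2.12391510e-03, -5.92483910e-05, -9.99997743e-01]]), 'ft_force': array([-0.60242926, -0.3753509 ,  1.15487063]), 'wrist_torque': array([-0.02243696, -0.01368875,  0.0017305 ]), 'opening': 0.08486515833348506}
```

View pics/side0.png

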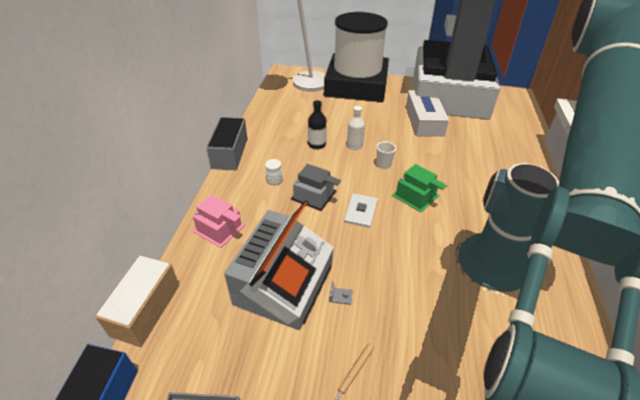

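View pics/top0.png

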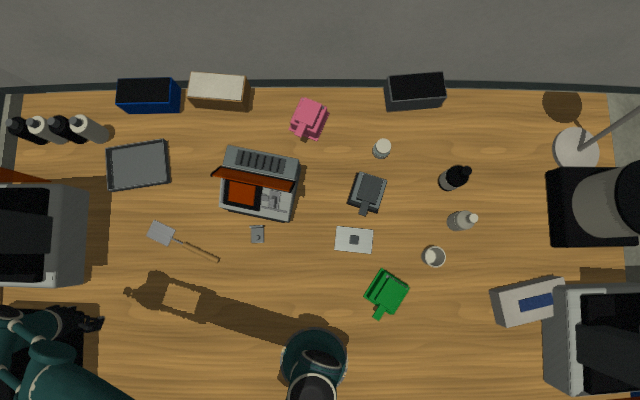

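Side view: cure unit at about (280,265) and latch at (310,245). There are three pods: grey (316,186), pink (217,220) and green (418,187). In the top view the unit is at (258,185), with pods at grey (368,193), pink (308,118) and green (386,292). The grey one is meant, since green and pink are excluded. I'll confirm with an enlarged crop.

```bash
python3 - <<'E'
from h import *
s=cv2.imread('pics/side0.png')[150:330,220:380]; t=cv2.imread('pics/top0.png')[140:230,210:400]
a=cv2.resize(s,None,fx=3.3,fy=3.3,interpolation=2); 
cv2.imwrite('pics/c1.png',a); cv2.imwrite('pics/c2.png',cv2.resize(t,None,fx=4.2,fy=4.2,interpolation=2))
for n in('side','top'):
    d=np.load(f'pics/{n}0.npy'); X=cloud(n,d); X[d==0]=np.nan; np.save(f'pics/{n}X.npy',X)
    print(n)
    q={'side':[(310,245),(316,186),(330,180),(292,275)],'top':[(370,190),(363,210),(270,200),(242,193)]}[n]
    for u,v in q: print(u,v,X[v,u].round(4))
E
```

```text
side
310 245 [0.5289 0.1355 0.1207]
316 186 [ 0.5636 -0.148   0.0765]
330 180 [ 0.5208 -0.1621  0.0968]
292 275 [0.5563 0.233  0.1117]
top
370 190 [ 0.5727 -0.1877  0.1042]
363 210 [ 0.507  -0.1639  0.1017]
270 200 [0.5354 0.1357 0.1371]
242 193 [0.5615 0.2307 0.1144]
```

View pics/c1.png

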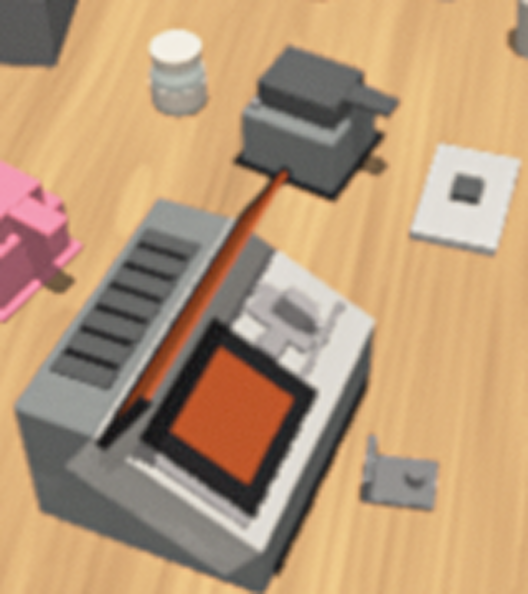

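View pics/c2.png

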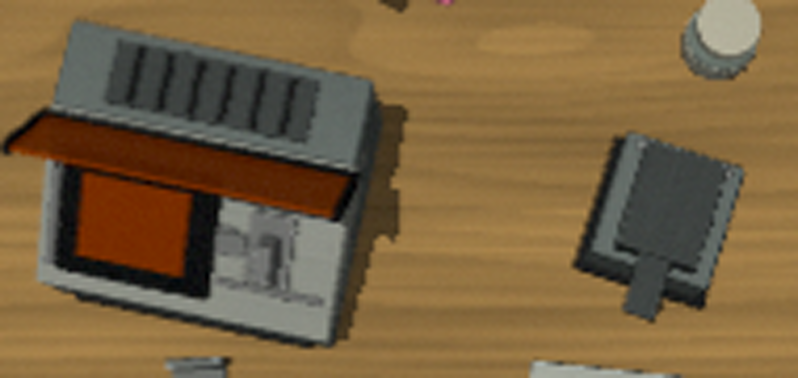

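```bash
cat >> h.py <<'E'
def pxz(n,u,v,z):
    a=px2w(n,u,v,1.)[0]; c,K,R,t=cam(n); o=-R.T@t; r=a-o; return o+r*(z-o[2])/r[2]
E
python3 - <<'E'
from h import *
T=lambda u,v,z:pxz('top',210+u/4.2-.4,140+v/4.2-.4,z)
S=lambda u,v,z:pxz('side',220+u/3.3-.4,150+v/3.3-.4,z)
yw=lambda a,b:np.degrees(np.arctan2(*(-(b-a)[:2]*[1,-1])[[0,1]]))
BL,BR=T(78,20,.145),T(375,88,.145); FL,FR=T(38,282,.07),T(330,345,.07)
for n,p in zip(('BL','BR','FL','FR'),(BL,BR,FL,FR)):print(n,p.round(4))
print('mean',((BL+BR+FL+FR)/4).round(4),'w',np.linalg.norm((BL-BR)[:2]),np.linalg.norm((FL-FR)[:2]),'dep',np.linalg.norm((BL-FL)[:2]))
for a,b in((BR,BL),(FR,FL)):
    d=b-a; print('yaw',np.degrees(np.arctan2(-d[0],d[1])))
print('side FL,FR',S(262,550,.07),S(373,322,.07))
# deck plane
X=np.load('pics/topX.npy'); Y=np.load('pics/sideX.npy')
for nm,A,box in(('top',X,(218,290,180,222)),('side',Y,(255,335,225,325))):
    u0,u1,v0,v1=box;P=A[v0:v1,u0:u1].reshape(-1,3);P=P[np.isfinite(P).all(1)&(P[:,2]>.05)]
    rng=np.random.default_rng(0);best=None
    for _ in range(800):
        a=P[rng.choice(len(P),3,False)];n=np.cross(a[1]-a[0],a[2]-a[0]);L=np.linalg.norm(n)
        if L<1e-6:continue
        n/=L;n*=np.sign(n[2])
        if not .8<n[2]<.92:continue
        i=abs((P-a[0])@n)<.003
        if best is None or i.sum()>best.sum():best=i
    c=P[best].mean(0);n=np.linalg.svd(P[best]-c)[2][2];n*=np.sign(n[2])
    print(nm,'deck n',n.round(3),'tilt',np.degrees(np.arccos(n[2])),'yaw',np.degrees(np.arctan2(-n[1],-n[0])),'off n.c',n@c,best.sum())
    h=(A-c)@n
    m=np.zeros(h.shape,bool);m[v0:v1,u0:u1]=1
    m&=(h>.027)&(h<.05)
    v,u=np.nonzero(m);q=A[m]
    sel=(q[:,1]<.19)
    print('rib pts',sel.sum(),q[sel].mean(0).round(4),np.median(q[sel],0).round(4),'h',h[m][sel].mean(), u[sel].mean(),v[sel].mean())
# pod
for u,v,z in((625,133,.07),(742,170,.07),(622,312,.1),(655,322,.1)):print('podT',T(u,v,z).round(4))
for nm,A,b in(('top',X,(345,390,165,220)),('side',Y,(290,345,160,210))):
    P=A[b[2]:b[3],b[0]:b[1]].reshape(-1,3)
    for lo,hi in((.062,.078),(.085,.115)):
        Q=P[(P[:,2]>lo)&(P[:,2]<hi)]; r=cv2.minAreaRect((Q[:,:2]*1000).astype(np.float32)); print(nm,lo,len(Q),Q.mean(0).round(4),r)
E
```

```text
BL [0.7164 0.2741 0.145 ]
BR [0.6618 0.0442 0.145 ]
FL [0.5217 0.3182 0.07  ]
FR [0.4712 0.0829 0.07  ]
mean [0.5928 0.1799 0.1075] w 0.23634899506448823 0.2407237556664081 dep 0.19963800651543898
yaw -13.355447875805147
yaw -12.107769154024421
side FL,FR [0.52111736 0.32039967 0.07      ] [0.47358165 0.08965375 0.07      ]
top deck n [-0.551  0.066  0.832] tilt 33.72623714840432 yaw -6.861168426719665 off n.c -0.20032188370072995 1100
rib pts 117 [0.5665 0.1222 0.1689] [0.5794 0.1272 0.1792] h 0.03658657454211124 273.1623931623932 188.53846153846155
side deck n [-0.534  0.06   0.843] tilt 32.497690407003184 yaw -6.383367457839608 off n.c -0.1904003306476209 1875
rib pts 76 [0.5445 0.1403 0.1478] [0.5312 0.135  0.1374] h 0.03276037342142249 303.4868421052632 238.71052631578948
podT [ 0.6429 -0.1541  0.07  ]
podT [ 0.6125 -0.2484  0.07  ]
podT [ 0.4944 -0.1465  0.1   ]
podT [ 0.4866 -0.1721  0.1   ]
top 0.062 327 [ 0.5769 -0.1819  0.0691] ((579.95947265625, -187.3388671875), (100.20620727539062, 105.65019989013672), 71.2252197265625)
top 0.085 654 [ 0.567  -0.1826  0.0997] ((556.4242553710938, -179.81092834472656), (66.96205139160156, 136.20681762695312), 72.69384002685547)
side 0.062 252 [ 0.579  -0.1505  0.0695] ((565.7474975585938, -159.358642578125), (134.7342987060547, 76.96154022216797), 24.873689651489258)
side 0.085 551 [ 0.5653 -0.1766  0.0986] ((554.1532592773438, -177.29852294921875), (70.95693969726562, 138.640380859375), 70.2445068359375)
```

```bash
cat >> h.py <<'E'
Rz=lambda a:np.array([[np.cos(np.radians(a)),-np.sin(np.radians(a)),0],[np.sin(np.radians(a)),np.cos(np.radians(a)),0],[0,0,1]])
def deck(ux,uy,yaw):
    "deck frame origin at front edge middle; returns o, D (cols x up slope, y left, z out)"
    c,s=np.cos(np.pi/6),.5; D=Rz(yaw)@np.array([[c,0,-s],[0,1,0],[s,0,c]]); return np.array([ux,uy,0])+Rz(yaw)@[-.1,0,.07],D
def box(x0,x1,y0,y1,z0,z1): return np.array([[x,y,z] for x in(x0,x1) for y in(y0,y1) for z in(z0,z1)])
E=[(0,1),(2,3),(4,5),(6,7),(0,2),(1,3),(4,6),(5,7),(0,4),(1,5),(2,6),(3,7)]
def draw(img,n,P,k,off,col):
    q=((w2px(n,P)-off+.5)*k).astype(int)
    for a,b in E: cv2.line(img,tuple(q[a].tolist()),tuple(q[b].tolist()),col,1)
E
cat > ov.py <<'E'
from h import *
import sys
def ov(tag,ux,uy,yaw,s,ly,px,py,pyaw,side='side0',top='top0'):
    o,D=deck(ux,uy,yaw); W=lambda B:o+B@D.T; out=[]
    for n,f,b in(('side',side,(225,150,345,335)),('top',top,(212,135,400,235))):
        k=3.2 if n=='side' else 4
        im=cv2.resize(cv2.imread(f'pics/{f}.png')[b[1]:b[3],b[0]:b[2]],None,fx=k,fy=k,interpolation=2); off=np.array(b[:2])
        draw(im,n,W(box(0,.15,-.12,.12,-.0005,0)),k,off,(0,255,0))
        draw(im,n,W(box(s-.015,s+.015,ly-.007,ly+.007,.006,.035)),k,off,(255,0,255))
        R=Rz(pyaw);p=np.array([px,py,0])
        draw(im,n,p+box(-.05,.055,-.05,.05,.0,.07)@R.T,k,off,(0,255,0))
        draw(im,n,p+box(HX-.136,HX-.087,-.013,.013,.092,.1)@R.T,k,off,(255,255,0))
        draw(im,n,p+box(HX-.087,HX,-.033,.033,.07,.101)@R.T,k,off,(0,255,255))
        out.append(im)
    H=max(i.shape[0] for i in out); out=[cv2.copyMakeBorder(i,0,H-i.shape[0],0,0,0) for i in out]
    f=np.hstack(out); print(f.shape); cv2.imwrite(f'pics/{tag}.png',cv2.resize(f,None,fx=min(1,798/f.shape[1]),fy=min(1,798/f.shape[1]),interpolation=3))
HX=.045
E
python3 - <<'E'
from ov import *
ov('ov1',.5935,.1815,-12.5,.075,-.064,.578,-.1865,-18.2)
E
```

```text
(592, 1136, 3)
```

View pics/ov1.png

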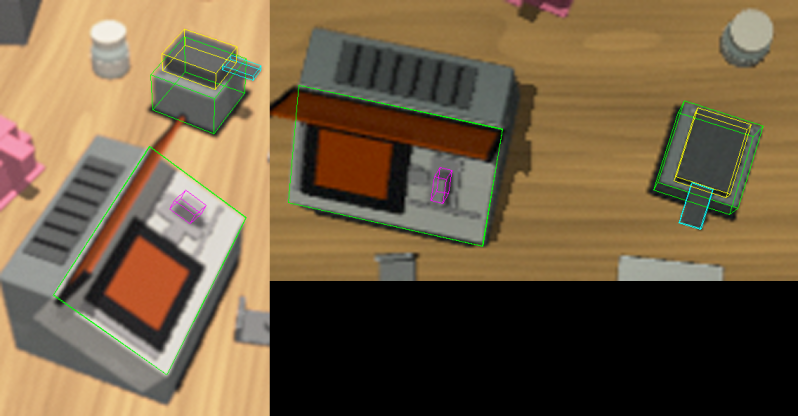

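```bash
python3 - <<'E'
from h import *
o,D=deck(.5935,.1815,-12.5)
for n in('top','side'):
    A=np.load(f'pics/{n}X.npy'); L=(A-o)@D
    m=(L[...,2]>.012)&(L[...,2]<.045)&(L[...,0]>.04)&(L[...,0]<.11)&(abs(L[...,1]+.064)<.04)
    Q=L[m]*1000; print(n,len(Q)); 
    for lo,hi in((12,20),(20,28),(28,33),(33,45)):
        q=Q[(Q[:,2]>lo)&(Q[:,2]<hi)]
        if len(q):print(lo,hi,len(q),np.percentile(q,[5,50,95],axis=0).round(1).tolist())
    v,u=np.nonzero(m); print(u.min(),u.max(),v.min(),v.max())
b=(290,225,335,265)
im=[]
for n,b in(('side',(285,222,335,266)),('top',(250,178,300,222))):
    a=cv2.resize(cv2.imread(f'pics/{n}0.png')[b[1]:b[3],b[0]:b[2]],None,fx=8,fy=8,interpolation=2)
    draw(a,n,o+box(.06,.09,-.071,-.057,.006,.035)@D.T,8,np.array(b[:2]),(255,0,255)); im.append(a)
cv2.imwrite('pics/rib.png',np.hstack(im))
E
```

```text
top 59
12 20 12 [[65.1, -69.9, 12.6], [81.5, -63.9, 14.7], [88.3, -26.3, 16.8]]
20 28 8 [[69.3, -69.9, 20.4], [84.1, -65.7, 25.3], [88.2, -58.5, 27.7]]
28 33 29 [[59.2, -69.2, 28.9], [70.3, -62.5, 31.5], [87.4, -56.6, 32.8]]
33 45 10 [[64.3, -69.5, 33.2], [78.7, -67.0, 34.6], [85.9, -58.4, 36.4]]
261 275 196 206
side 109
12 20 24 [[58.1, -58.8, 12.5], [68.6, -56.6, 15.6], [85.2, -40.3, 19.4]]
20 28 23 [[59.1, -63.1, 20.5], [74.3, -56.4, 23.8], [85.7, -55.2, 27.6]]
28 33 26 [[61.1, -70.5, 28.2], [72.5, -58.4, 31.5], [84.3, -55.9, 32.7]]
33 45 36 [[58.2, -68.9, 33.4], [71.7, -62.1, 34.3], [84.0, -56.4, 35.9]]
302 316 236 254
```

View pics/rib.png

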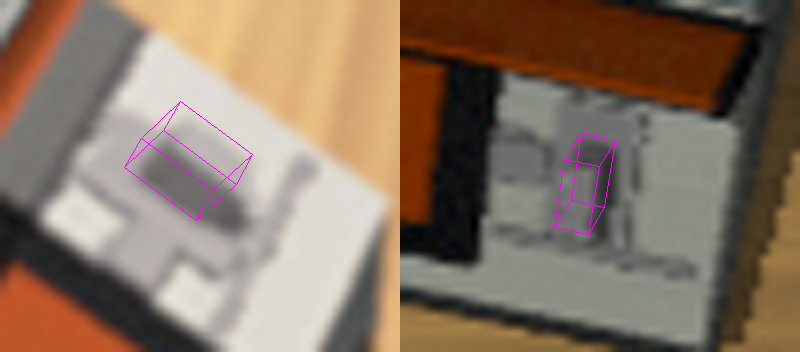

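>>> {"api": "play_rows", "payload": {
  "increments": [
    [0,0,-30,-3.8,35],
    [-39,38,0,0,35],
    [-39,38,0,0,35],
    [-39,38,0,0,35],
    [-39,38,0,0,35],
    [-39,38,0,0,35],
    [-39,38,0,0,35],
    [-39,38,0,0,35],
    [-39,38,0,0,35],
    [-39,38,0,0,35],
    [-39,38,0,0,35],
    [-39,38,0,0,35]
  ]
}}

```text
time_s: 1.6
tool_pos: [0.505, 0.1372, 0.261]
ee_rot: [[0.216, 0.976, -0.0], [0.976, -0.216, 0.0], [0.0, -0.0, -1.0]]
ft_force: [0.1, -0.6, 0.3]
opening: 0.0298
```

>>> {"api": "play_rows", "payload": {
  "increments": [
    [0,0,30,0,35],
    [0,4,30,0,35],
    [0,4,30,0,35],
    [0,0,10,0,35],
    [0,0,0,0,35]
  ]
}}

```text
time_s: 2.22
tool_pos: [0.5117, 0.1371, 0.1606]
ee_rot: [[0.216, 0.976, -0.002], [0.976, -0.216, -0.0], [-0.001, -0.002, -1.0]]
ft_force: [-0.7, 0.5, -0.1]
opening: 0.0297
```

```bash
python3 - <<'E'
from h import *
im=[]
print(manip.get_obs()['tool_pos'])
for n,b in(('side',(265,180,345,266)),('top',(235,145,315,231))):
    snap(n,n+'1')
    im.append(cv2.resize(cv2.imread(f'pics/{n}1.png')[b[1]:b[3],b[0]:b[2]],None,fx=5,fy=5,interpolation=2))
cv2.imwrite('pics/v1.png',np.hstack(im))
E
```

```text
[0.51166795 0.1371107  0.1605939 ]
```

View pics/v1.png

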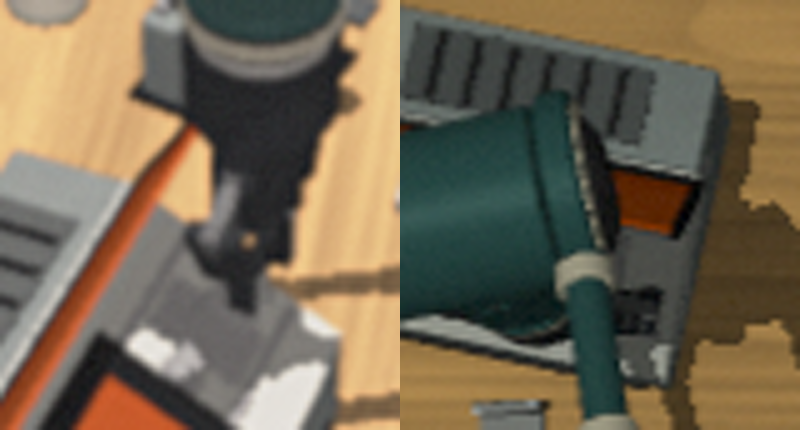

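>>> {"api": "play_rows", "payload": {
  "increments": [
    [-1,2,15,0,35],
    [0,2,15,0,35],
    [0,0,12,0,35],
    [0,0,0,0,35]
  ]
}}

```text
time_s: 2.82
tool_pos: [0.5146, 0.135, 0.1173]
ee_rot: [[0.216, 0.976, -0.004], [0.976, -0.216, -0.001], [-0.001, -0.003, -1.0]]
ft_force: [0.3, 0.5, 0.4]
opening: 0.0297
```

No contact. Close on the rib.

>>> {"api": "play_rows", "payload": {
  "increments": [
    [0,0,0,0,0],
    [0,0,0,0,0],
    [0,0,0,0,0],
    [0,0,0,0,0]
  ],
  "newtons": 30
}}

```text
time_s: 3.32
tool_pos: [0.5159, 0.135, 0.1192]
ee_rot: [[0.216, 0.976, -0.0], [0.976, -0.216, -0.001], [-0.001, -0.0, -1.0]]
ft_force: [-0.4, -2.2, -2.6]
opening: 0.0126
```

>>> {"api": "play_rows", "payload": {
  "increments": [
    [-5,0,0,0,0],
    [-5,0,0,0,0],
    [-5,0,0,0,0],
    [-5,0,0,0,0],
    [-4,0,0,0,0],
    [-3,0,0,0,0],
    [0,0,0,0,0]
  ]
}}

```text
time_s: 4.2
tool_pos: [0.5106, 0.1094, 0.1193]
ee_rot: [[0.216, 0.976, 0.001], [0.976, -0.216, 0.001], [0.001, 0.0, -1.0]]
ft_force: [2.8, 4.1, -5.9]
opening: 0.0128
```

>>> {"api": "play_rows", "payload": {
  "increments": [
    [-2,0,0,0,0],
    [-1,0,0,0,0],
    [0,0,0,0,0]
  ]
}}

```text
time_s: 4.58
tool_pos: [0.5105, 0.109, 0.1193]
ee_rot: [[0.217, 0.976, 0.002], [0.976, -0.217, 0.006], [0.006, 0.001, -1.0]]
ft_force: [4.5, 12.5, -9.2]
opening: 0.0129
```

>>> {"api": "play_rows", "payload": {
  "increments": [
    [3,0,0,0,0],
    [0,0,0,0,35],
    [0,0,0,0,35],
    [0,0,0,0,35],
    [0,-4,-20,0,35],
    [0,-10,-40,0,35],
    [-20,-20,-50,0,35],
    [-50,0,-10,0,35],
    [-50,0,0,0,35],
    [-50,0,0,0,35],
    [0,0,0,0,35]
  ]
}}

```text
time_s: 5.95
tool_pos: [0.4396, -0.0525, 0.2397]
ee_rot: [[0.221, 0.975, 0.001], [0.975, -0.221, -0.001], [-0.001, 0.001, -1.0]]
ft_force: [-0.5, 0.1, 0.3]
opening: 0.03
```

```bash
python3 - <<'E'
from h import *
print(manip.get_obs()['tool_pos'])
snap('side','side2'); snap('top','top2')
im=[]
for n,b in(('side',(225,140,365,300)),('top',(205,135,345,295))):
    im.append(cv2.resize(cv2.imread(f'pics/{n}2.png')[b[1]:b[3],b[0]:b[2]],None,fx=2.85,fy=2.85,interpolation=2))
cv2.imwrite('pics/v2.png',np.hstack(im))
E
```

```text
[ 0.43963737 -0.05250085  0.23971616]
```

View pics/v2.png

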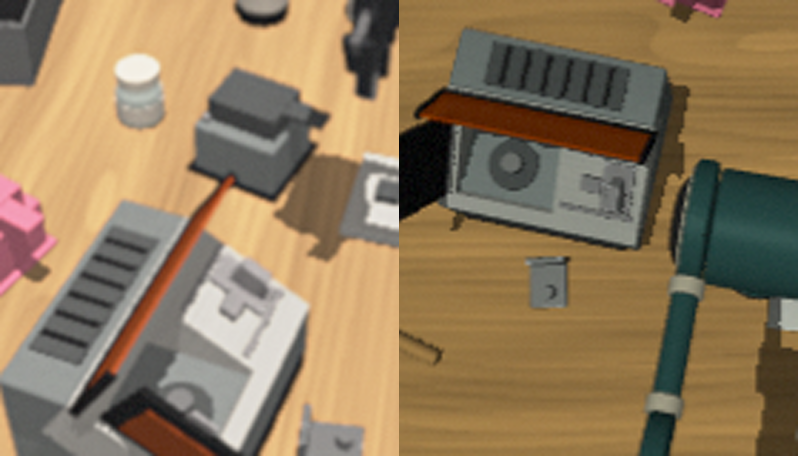

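The cover is open and the latch is at the right (top crop: cover swung left at (420,170), latch at (610,190)). Next is the guard tab.

>>> {"api": "play_rows", "payload": {
  "increments": [
    [0,0,0,5.4,59],
    [-28,35,0,0,59],
    [-28,35,0,0,59],
    [-28,33,0,0,59],
    [0,0,0,0,59],
    [0,0,40,0,59],
    [0,0,30,0,59],
    [0,0,0,0,59]
  ]
}}

```text
time_s: 7.05
tool_pos: [0.5103, -0.1586, 0.1663]
ee_rot: [[0.305, 0.952, -0.006], [0.952, -0.305, 0.003], [0.001, -0.007, -1.0]]
ft_force: [-0.1, 0.9, 0.6]
opening: 0.0503
```

```bash
python3 - <<'E'
from h import *
o=manip.get_obs();p=o['tool_pos'];print(p,o['ee_rot'][:,0])
snap('side','side3')
R=Rz(-18.2);P=np.array([.578,-.1865,0]);print('pod frame',(p-P)@R)
b=(270,110,370,220);im=cv2.resize(cv2.imread('pics/side3.png')[b[1]:b[3],b[0]:b[2]],None,fx=5,fy=5,interpolation=2)
draw(im,'side',P+box(.045-.136,.045-.087,-.013,.013,.092,.1)@R.T,5,np.array(b[:2]),(255,255,0))
cv2.imwrite('pics/v3.png',im)
E
```

```text
[ 0.51030355 -0.1585911   0.16627727] [3.04901704e-01 9.52383534e-01 7.45724506e-04]
pod frame [-0.07302666  0.00536871  0.16627727]
```

View pics/v3.png

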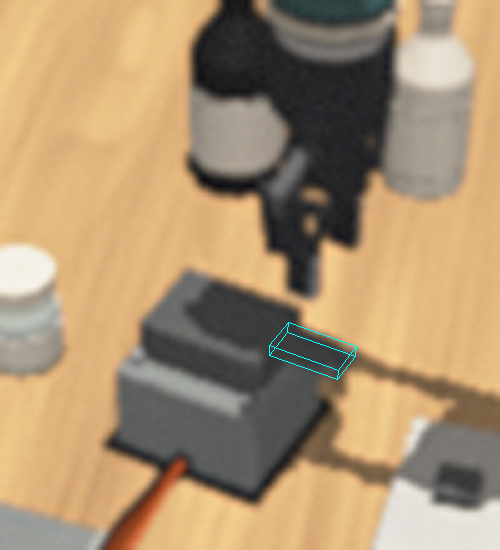

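>>> {"api": "play_rows", "payload": {
  "increments": [
    [-5,3,0,0.4,59],
    [0,0,0,0,59],
    [0,0,30,0,59],
    [0,0,30,0,59],
    [0,0,24,0,59],
    [0,0,0,0,59]
  ]
}}

```text
time_s: 7.85
tool_pos: [0.5127, -0.1665, 0.0841]
ee_rot: [[0.314, 0.95, -0.003], [0.95, -0.314, 0.001], [0.0, -0.003, -1.0]]
ft_force: [-0.2, -0.0, 0.1]
opening: 0.0504
```

>>> {"api": "play_rows", "payload": {
  "increments": [
    [1,-1,3,0,59],
    [0,0,0,0,0],
    [0,0,0,0,0],
    [0,0,0,0,0],
    [0,0,0,0,0],
    [0,0,0,0,0]
  ],
  "newtons": 25
}}

```text
time_s: 8.6
tool_pos: [0.5144, -0.1655, 0.0837]
ee_rot: [[0.314, 0.95, 0.002], [0.95, -0.314, 0.0], [0.001, 0.002, -1.0]]
ft_force: [-1.2, 3.4, 6.9]
opening: 0.025
```

>>> {"api": "play_rows", "payload": {
  "increments": [
    [0,2.2,-7.7,0,0],
    [0,2.5,-7.6,0,0],
    [0,3.2,-7.4,0,0],
    [0,3.6,-7.1,0,0],
    [0,4.2,-6.9,0,0],
    [0,4.6,-6.5,0,0],
    [0,5.0,-6.2,0,0],
    [0,5.5,-5.9,0,0],
    [0,5.9,-5.5,0,0],
    [0,6.2,-5.0,0,0],
    [0,0,0,0,0]
  ]
}}

```text
time_s: 9.98
tool_pos: [0.5544, -0.1789, 0.1485]
ee_rot: [[0.313, 0.95, -0.0], [0.95, -0.313, 0.001], [0.0, -0.001, -1.0]]
ft_force: [2.5, 5.1, -3.1]
opening: 0.0255
```

>>> {"api": "play_rows", "payload": {
  "increments": [
    [0,6.6,-4.6,0,0],
    [0,6.9,-4.1,0,0],
    [0,7.1,-3.7,0,0],
    [0,7.4,-3.1,0,0],
    [0,7.6,-2.6,0,0],
    [0,7.8,-2.1,0,0],
    [0,7.9,-1.5,0,0],
    [0,8.0,-1.0,0,0],
    [0,8.0,-0.4,0,0],
    [0,8.0,0.1,0,0],
    [0,8.0,0.7,0,0],
    [0,7.9,1.3,0,0]
  ]
}}

```text
time_s: 11.48
tool_pos: [0.6403, -0.2074, 0.1701]
ee_rot: [[0.313, 0.95, -0.002], [0.95, -0.313, 0.001], [0.0, -0.002, -1.0]]
ft_force: [-0.7, 5.2, 2.7]
opening: 0.025
```

>>> {"api": "play_rows", "payload": {
  "increments": [
    [0,0,0,0,0],
    [0,0,0,0,59],
    [0,0,0,0,59],
    [0,0,0,0,59],
    [0,0,0,0,59],
    [0,0,-30,0,59],
    [0,0,-50,0,59],
    [0,-50,0,0,59],
    [0,-50,0,0,59],
    [0,-50,0,0,0],
    [0,0,0,0,0]
  ]
}}

```text
time_s: 12.85
tool_pos: [0.4948, -0.1595, 0.2484]
ee_rot: [[0.313, 0.95, -0.002], [0.95, -0.313, 0.0], [-0.0, -0.002, -1.0]]
ft_force: [0.8, 0.7, -0.6]
opening: 0.0148
```

```bash
python3 - <<'E'
from h import *
o=manip.get_obs();p=o['tool_pos'];R=Rz(-18.2);P=np.array([.578,-.1865,0]);print(p,'pod frame',(p-P)@R)
snap('side','side4')
b=(265,120,365,230);im=cv2.resize(cv2.imread('pics/side4.png')[b[1]:b[3],b[0]:b[2]],None,fx=5,fy=5,interpolation=2)
q=w2px('side',P+R@[-.002,0,.088])[0];print((q-b[:2])*5)
cv2.drawMarker(im,tuple(((q-b[:2]+.5)*5).astype(int).tolist()),(0,255,0),0,12)
cv2.imwrite('pics/v4.png',im)
E
```

```text
[ 0.49482127 -0.15950866  0.24844142] pod frame [-0.08744781 -0.0003386   0.24844142]
[246.56566846 276.7499885 ]
```

View pics/v4.png

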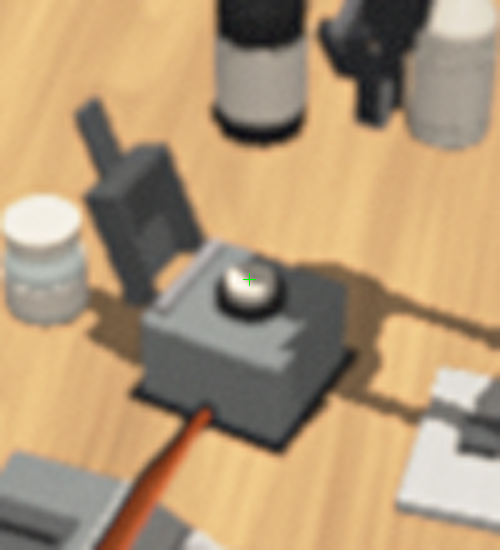

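The guard stays up, leaning back (crop (140,220)). The switch cap is at (245,283), within 1 px of my estimate. Now the press.

>>> {"api": "play_rows", "payload": {
  "increments": [
    [0,43,0,0,0],
    [0,43,0,0,0],
    [0,0,50,0,0],
    [0,0,50,0,0],
    [0,0,45,0,0],
    [0,0,0,0,0]
  ]
}}

```text
time_s: 13.65
tool_pos: [0.5774, -0.1868, 0.0993]
ee_rot: [[0.313, 0.95, -0.008], [0.95, -0.313, 0.003], [0.0, -0.009, -1.0]]
ft_force: [-0.5, 0.5, 0.5]
opening: 0.0001
```

>>> {"api": "play_rows", "payload": {
  "increments": [
    [0,0,5,0,0],
    [0,0,4,0,0],
    [0,0,4,0,0],
    [0,0,3,0,0],
    [0,0,3,0,0],
    [0,0,0,0,0],
    [0,0,0,0,0]
  ]
}}

```text
time_s: 14.52
tool_pos: [0.581, -0.188, 0.0861]
ee_rot: [[0.313, 0.95, 0.002], [0.95, -0.313, -0.001], [-0.0, 0.003, -1.0]]
ft_force: [1.9, -1.0, 5.2]
opening: -0.0002
```

>>> {"api": "play_rows", "payload": {
  "increments": [
    [0,0,3,0,0],
    [0,0,3,0,0],
    [0,0,3,0,0],
    [0,0,0,0,0],
    [0,0,0,0,0]
  ]
}}

```text
time_s: 15.15
tool_pos: [0.5814, -0.1881, 0.0851]
ee_rot: [[0.313, 0.95, 0.003], [0.95, -0.313, -0.001], [-0.0, 0.003, -1.0]]
ft_force: [-16.6, 5.2, 46.3]
opening: -0.0003
```

>>> {"api": "play_rows", "payload": {
  "increments": [
    [0,0,-8,0,0],
    [0,0,0,0,0],
    [0,0,0,0,0]
  ]
}}

```text
time_s: 15.52
tool_pos: [0.5812, -0.1881, 0.0859]
ee_rot: [[0.313, 0.95, 0.003], [0.95, -0.313, -0.001], [-0.0, 0.003, -1.0]]
ft_force: [0.1, -0.1, 12.7]
opening: -0.0003
```

>>> {"api": "play_rows", "payload": {
  "increments": [
    [0,0,-3,0,0],
    [0,0,0,0,0],
    [0,0,0,0,0]
  ]
}}

```text
time_s: 15.9
tool_pos: [0.58, -0.1877, 0.0867]
ee_rot: [[0.313, 0.95, 0.0], [0.95, -0.313, -0.0], [-0.0, 0.0, -1.0]]
ft_force: [4.1, -1.3, 3.7]
opening: -0.0001
```

>>> {"api": "play_rows", "payload": {
  "increments": [
    [0,0,-3,0,0],
    [0,0,0,0,0],
    [0,0,0,0,0]
  ]
}}

```text
time_s: 16.27
tool_pos: [0.5793, -0.1874, 0.0896]
ee_rot: [[0.313, 0.95, -0.001], [0.95, -0.313, 0.0], [-0.0, -0.001, -1.0]]
ft_force: [1.1, -0.5, 1.7]
opening: 0.0003
```

>>> {"api": "play_rows", "payload": {
  "increments": [
    [0,0,-3,0,0],
    [0,0,0,0,0],
    [0,0,0,0,0]
  ]
}}

```text
time_s: 16.65
tool_pos: [0.5791, -0.1873, 0.0924]
ee_rot: [[0.313, 0.95, -0.002], [0.95, -0.313, 0.001], [0.0, -0.002, -1.0]]
ft_force: [0.3, 0.5, 0.4]
opening: -0.0002
```

The force profile (0.4 N at 92 mm, 1.7 at 90, 3.7 at 87, hard stop at 86) matches a 6 mm, 4 N spring bottoming out. Now I retreat and check.

>>> {"api": "play_rows", "payload": {
  "increments": [
    [0,0,-50,0,0],
    [0,0,-60,0,0],
    [0,-40,-20,0,0],
    [0,-50,0,0,0],
    [0,-50,0,0,0],
    [0,0,0,0,0],
    [0,0,0,0,0]
  ]
}}

```text
time_s: 17.52
tool_pos: [0.4473, -0.1439, 0.2234]
ee_rot: [[0.313, 0.95, 0.001], [0.95, -0.313, -0.0], [-0.0, 0.001, -1.0]]
ft_force: [-0.2, -0.6, 0.4]
opening: 0.0001
```

```bash
python3 - <<'E'
from h import *
print(manip.get_obs()['tool_pos'],manip.get_obs()['ft_force'])
snap('side','side5'); snap('top','top5')
im=[cv2.imread('pics/side5.png')[60:390,190:450],cv2.imread('pics/top5.png')[80:340,130:490]]
a=cv2.resize(im[0],None,fx=1.45,fy=1.45); b=cv2.resize(im[1],None,fx=1.15,fy=1.15); b=cv2.copyMakeBorder(b,0,a.shape[0]-b.shape[0],0,0,0)
f=np.hstack([a,b]); print(f.shape); cv2.imwrite('pics/v5.png',f)
E
```

```text
[ 0.44732213 -0.14385919  0.22337929] [-0.15815826 -0.57980817  0.43157213]
(478, 791, 3)
```

View pics/v5.png

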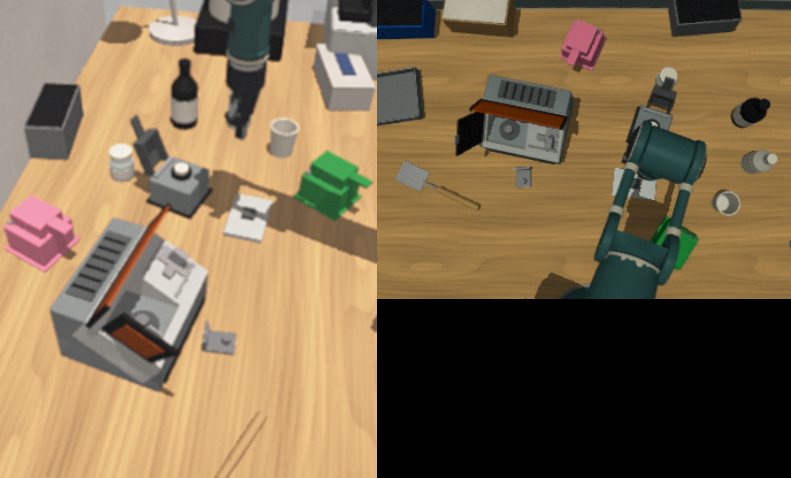

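The cover is open, the latch is at the right, the guard is up and the switch has sprung back out. The bystanders look undisturbed and the arm is clear.

```bash
python3 -c "
from bench import manip
print(manip.job_done())"
```

```text
the job is handed in; nothing more can be done
None
```

The job is done and handed in at about 17.6 s, well inside the 58 s limit.

- **Latch and cover:** I gripped the thumb rib and slid it about 26 mm to the right until it met the end stop (about 13 N). The cover sprang open and was still open in the last pictures. The interface cannot tilt the tool, so I came in vertically on the lower part of the rib instead of along the deck's normal. The forces showed no contact on the way in, and the gripper cleared the shield.
- **Guard:** I swung it by its tab to about 1.5 rad and let go. It fell back to its stop and stayed there.
- **Switch:** I pressed with closed fingers until it bottomed out, then let go; it has sprung back out. The force rose to about 4 N over roughly 6 mm, then to a hard stop.
- **One disagreement:** the switch bottomed out at a TCP height of about 86 mm, where I expected 82 mm. I put this down to calibration and fingertip offset. I overpressed briefly, to about 46 N upward (49 N in total) at the wrist, with only the fingertips touching. That is above the 40 N limit set for the arm and gripper body, but below the 120 N wrist limit.
- **Last check:** the final pictures show the other things on the bench apparently where they were, judged by eye, though the arm hides part of the build plate in the top view. The arm was touching nothing, with forces near zero.

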